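Show the wide scraper to the inspection camera

TASK

First swing the close-up lens in on its stiff arm until it stands squarely in front of the inspection camera, and leave it there. Then take the scraper with the widest blade out of the wooden rack and hold it up on the far side of the lens from the camera: upright with the handle on top, its blade centred on the camera's line of sight, flat side square to the camera, 10 cm from the lens. Finish still holding it there, and leave the other scrapers in the rack and everything else on the desk where it stands.

Things in the scene. Friction and masses are not known exactly. Their poses are not given: they have to be found in the camera images.
- lens_arm (a joint): Stiff swing arm of the close-up lens, rad, free to turn from 0 to 2.3 about an upright pivot; values grow anticlockwise seen from above. At 0 the arm points along the rig's -x; at 1.571 it points along the rig's -y and the lens stands squarely in the camera's line of sight (no stop or click there). It starts swung out, between 0.2 and 0.9. Friction holds it wherever it is left; it takes about 2 N at the lens to move it.
- lens_knob (a point): Point to grip on the black upright finger knob (16 mm diameter, top 16 mm above this point, lower end on the lens frame 24 mm below it) on top of the round lens frame, straight above the lens centre, 110 mm from the pivot axis; 200 mm above the desk. The lens frame (74 mm diameter, 8 mm thick, upright) is centred 60 mm below this point. Turns with the arm.
- pivot (a point): On the upright pivot axis of the lens arm, at the height of the lens centre (140 mm above the desk). The arm's pivot boss (26 mm diameter) ends 13 mm above this point. Axes as for the focus.
- focus (a point): Point in the air, 140 mm above the desk, on the camera's line of sight: where the blade's centre must be shown. It lies 100 mm in front of the lens when the lens is swung in, 143 mm in front of the camera's front, and carries the rig's axes: x points along the line of sight towards the camera, y to the pivot's side, z up. The rig is a low grey base with a black box camera on a post, fixed to the desk.
- camera_front (a point): Centre of the front of the inspection camera's barrel (grey, 42 mm diameter), 140 mm above the desk; the camera's body behind it (60 x 74 x 52 mm) is 166 mm high at its top, 176 mm with its post cap. The barrel looks along -x of the rig.
- rig: The inspection rig: grey base plate 190 x 110 x 12 mm with a side foot for the pivot post, fixed to the desk. Origin at the underside, 17 mm behind the camera's front; x points away from the viewed side.
- rack: Scraper rack: light-wood block 88 x 200 x 40 mm (x, y, z), fixed. Three slots along its x, 70 mm apart along its y (at -70, 0 and 70 mm), each 63 x 6 mm and 22 mm deep. Origin at the centre of its underside.
- wide: The scraper with the widest blade: origin in the middle of its lower edge, z up through the handle, x along the blade's width, y square to its flat side.
- wide_handle (a point): Scraper: flat upright steel blade 56 mm wide, 60 mm high and 4 mm thick below a square dark-wood handle 20 x 20 mm and 55 mm high (115 mm overall, about 90 g), standing handle up in one of the rack's slots, any of the three. This is the widest. The point is the centre of its handle, 62.5 mm above the blade's centre; x along the blade's width, y square to the flat side, z up.
- wide_blade (a point): Centre of the widest scraper's blade, 30 mm above its lower edge; axes as for its handle.
- medium_handle (a point): Scraper: flat upright steel blade 36 mm wide, 60 mm high and 4 mm thick below a square dark-wood handle 20 x 20 mm and 55 mm high (115 mm overall, about 90 g), standing handle up in one of the rack's slots, any of the three. Not wanted. Centre of its handle.
- narrow_handle (a point): Scraper: flat upright steel blade 22 mm wide, 60 mm high and 4 mm thick below a square dark-wood handle 20 x 20 mm and 55 mm high (115 mm overall, about 90 g), standing handle up in one of the rack's slots, any of the three. Not wanted. Centre of its handle.
- jar_a_mid (a point): Bystander: small paint jar, 42 mm diameter, 55 mm high; its centre.
- jar_b_mid (a point): Bystander: paint jar, 50 mm diameter, 65 mm high; its centre.
- cork_block_mid (a point): Bystander: cork block 70 x 35 x 25 mm; its centre.
- screwdriver_grip (a point): Bystander: screwdriver lying on the desk; middle of its handle.
Things that resemble listed ones, but are neither listed nor needed, are in the scene too. What is shaped like the wide but blue is not meant.

How it is judged:
By the outcome, as a careful person would: the job done as asked, in the order asked, and still so for the second after the job is handed in, while the arm keeps its last pose, push and grip.
It also fails if it takes over 64 s, if anything falls off the work surface, if the arm or the gripper's body presses on something with over 40 N, if the wrist force passes 120 N, or if a joint passes its speed limit or range.

ROBOT

A 6-joint arm with a two-finger parallel gripper is mounted at the origin on the work surface. World frame = base frame: x ahead of the robot, y to its left, z up, the work surface at z = 0. Lengths are in m, angles in rad, forces in N, time in s.
With the tool pointing down it reaches from about 0.25 to 0.725 m from the base axis. Payload 9.7 kg.
Tool frame: the origin (TCP) lies between the finger pads; the fingertips stand 25 mm ahead of it and the grasp point (between the pads) lies 6 mm ahead of it (manip.nose_length is the distance from the TCP to the fingertips, in m); z points along the fingers, y is the direction in which the jaws open and shut (so a half turn about z gives the same grasp; the last joint's range is limited). The gripper opens to 85 mm and grips with 20 to 120 N. Pads are 22 mm wide; open, the fingers measure 114 mm over their backs; the gripper's body (76 mm by 85 mm) begins 54 mm behind the grasp point. The pads swing forward as they close: fully open they stand 13 mm farther back than shut.
Start: joints at [1.255, 0.087, 0.176, 1.66, 0, 1.571], TCP at [0.171, 0.523, 0.256] pointing down, gripper open.
Joint ranges: [-3.13, 3.13], [-0.85, 1.81], [-1.15, 1.24], [-2.2, 2.28], [-1.44, 1.52], [-3.14, 3.14]. Speed limits (rad/s): [2.22, 2.22, 2.57, 3.14, 3.14, 3.14].

INTERFACE

Orientations are given as [roll, pitch, yaw] about the fixed x, y, z axes, in that order (R = Rz(yaw) Ry(pitch) Rx(roll)).
In Python, from rig import manip, viewer gives the robot as it stands. The module is installed in compiled form; this text tells all that it offers.
- The arm moves only by the tool servo_tool, never from a script. Its argument "plan" is one flat list of numbers, 7 for each row, row after row: the finger opening in m, from 0 to 0.0854, then the shift along the tool's x, y, z in m, then the turn, a rotation vector about the tool's x, y, z in degrees. In form: [claw, dx, dy, dz, wx, wy, wz, claw, dx, dy, dz, wx, wy, wz, ...]. A call has 1 to 10 rows; each row shifts and turns the pose as measured when the row begins, along the tool's axes as they then stand; what a row does not reach is not made up. A row lasts 1/10 s, in which the tool goes at most 50 mm and 8.59 degrees, less where a joint would pass 70% of its speed; a pose out of reach is approached as far as the arm can. A call with a gripper value outside its range is refused whole. The fingers move at their own pace and stop on an object; "force" is the grip in N (left out, the last holds). Time passes only in rows, so rows that do not move let the fingers close. It gives the time, the measured TCP pose, the force and the opening at its end, in the units of the state.
- manip.state(): the state, without advancing time (a new reading comes with each control period).
- viewer.camera(name): name is "side" or "top" or "wrist"; returns a dict with "color" (480x640x3 uint8, blue, green, red), "mtx" (3x3 intrinsics, pixels), "position" and "attitude" of the camera in the world. Camera axes: x right, y up, looking along -z (the intrinsics and any distortion apply to the point x, -y, -z); pixel columns grow to the right and rows downward; lengths in m; the calibration is good to about 2 mm. A picture is of the moment at which its call begins. There is no depth.
- manip.sign_off(): hands the job in, once; it reports no verdict.
The state is a dict: "clock": time; "q": joint angles; "qd": joint speeds; "tau": joint torques, N m; "position": TCP position; "orientation": TCP orientation; "ft_force": force on the tool from outside, world axes, zero at the start; "moment": the same for the moment, N m; "opening": finger opening in m.
Only numpy, scipy, OpenCV 4.12 (cv2) and the standard library are available. Lean on these libraries where they do the work, as an engineer would, in place of code of your own. Each camera call takes 0.05 s, during which the arm holds its last target.

## Working session

There is one attempt and no reset: what is moved stays moved. The work goes in short steps, Python scripts to look and compute and a tool call to move; the robot and the scene stay as the last step left them, time stands still between calls to the robot, and variables do not carry over. Pictures are saved under pics/ and viewed, and the job is handed in when it is done.

Besides the shell and the picture viewer there is one more tool, called as a command line: name --argument value ..., lists and objects as JSON in quotes. servo_tool: Moves the arm, as the interface text tells. Its arguments: {"type":"object","properties":{"plan":{"type":"array"},"force":{"type":"number"}},"required":["plan"]}

```bash
mkdir -p pics; cat > look.py <<'E'
import cv2,numpy as np
from rig import manip,viewer
def snap(n,fn):
    c=viewer.camera(n); cv2.imwrite('pics/'+fn,c['color']); 
    np.savez('pics/'+fn[:-4]+'.npz',**{k:np.array(c[k]) for k in c}); return c
def load(fn): return np.load('pics/'+fn+'.npz',allow_pickle=True)
E
python3 - <<'E'
from look import *
for n in ['side','top','wrist']:
    c=snap(n,n+'0.png'); print(n,c.keys(),c['mtx'],c['position'],c['attitude'])
print(manip.state())
E
```

```text
side dict_keys(['color', 'mtx', 'position', 'attitude']) [[611.51175211   0.         339.11414355]
 [  0.         611.51175211 244.53070946]
 [  0.           0.           1.        ]] [-0.05430171 -0.95701905  0.97411882] [ 0.93666823  0.02055609 -0.57344208]
top dict_keys(['color', 'mtx', 'position', 'attitude']) [[613.05322641   0.         323.66050057]
 [  0.         613.05322641 240.20323896]
 [  0.           0.           1.        ]] [0.39141156 0.02104139 1.61466442] [ 0.11661404  0.01792173 -1.57609794]
wrist dict_keys(['color', 'mtx', 'position', 'attitude']) [[366.39397899   0.         320.50430871]
 [  0.         366.39397899 245.24443966]
 [  0.           0.           1.        ]] [0.10668539 0.54377771 0.37440395] [-0.270783    0.00152601  1.25592796]
{'clock': 0.15, 'q': array([1.25499662e+00, 8.73436256e-02, 1.75337203e-01, 1.65978767e+00,
       3.39400820e-05, 1.57082719e+00]), 'qd': array([ 0.0017509 , -0.00155918,  0.00158876,  0.00058498, -0.00294923,
        0.00119313]), 'tau': array([-9.80791592e-04, -5.20762467e+01,  4.65045261e+01,  1.37813593e-02,
       -7.44001068e-05, -6.64359618e-06]), 'position': array([0.17076637, 0.52267442, 0.25575128]), 'orientation': array([-3.14059489e+00, -3.39092755e-05,  2.82576206e+00]), 'ft_force': array([ 0.24863706, -0.61863875, -0.27624172]), 'moment': array([-0.04929712, -0.01177751, -0.03760469]), 'opening': 0.08527219074602695}
```

View pics/side0.png

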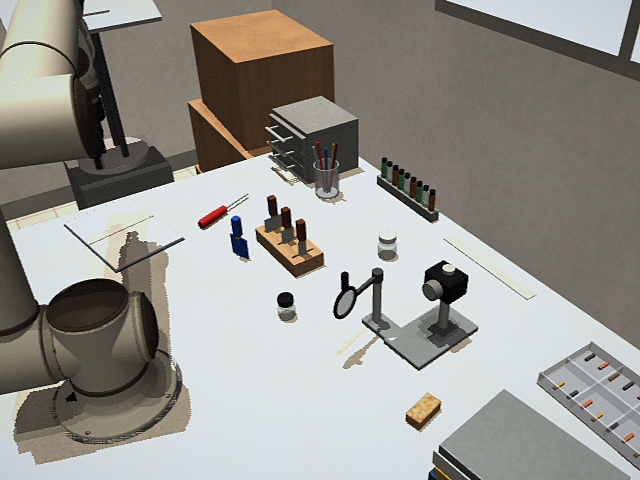

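View pics/top0.png

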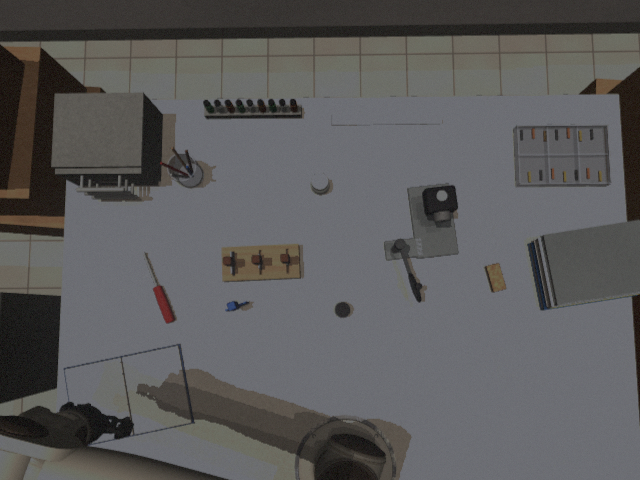

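View pics/wrist0.png

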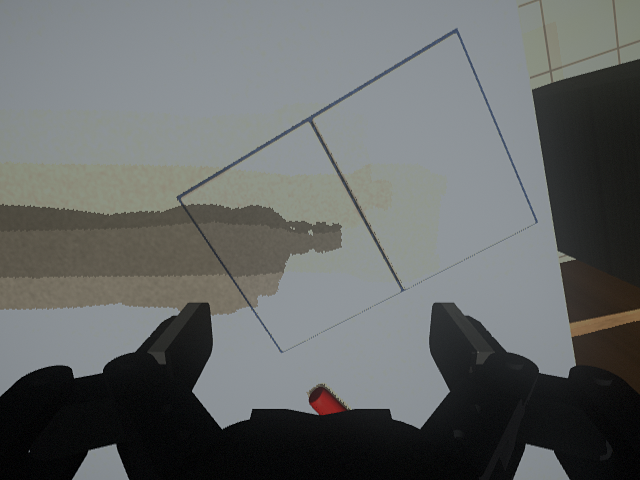

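```bash
cat >> look.py <<'E'
from scipy.spatial.transform import Rotation as Ro
from scipy.optimize import least_squares
def cam(fn):
    d=load(fn); return d['mtx'],d['position'],Ro.from_euler('xyz',d['attitude']).as_matrix()
def proj(C,P):
    K,p,R=C; v=(np.atleast_2d(P)-p)@R; v=v*[1,-1,-1]; u=v@K.T; return u[:,:2]/u[:,2:]
def ray(C,uv):
    K,p,R=C; v=np.linalg.solve(K,[uv[0],uv[1],1.])*[1,-1,-1]; return p,R@v
def onz(C,uv,z):
    p,d=ray(C,uv); return p+d*(z-p[2])/d[2]
def crop(fn,out,x0,y0,w,h,s):
    im=cv2.imread('pics/'+fn+'.png')[y0:y0+h,x0:x0+w]; im=cv2.resize(im,None,fx=s,fy=s,interpolation=cv2.INTER_CUBIC)
    cv2.imwrite('pics/'+out+'.png',im)
E
python3 - <<'E'
from look import *
a='top0';crop(a,'t_rig',370,170,110,140,4);crop(a,'t_rack',210,235,100,80,7)
crop('side0','s_rig',320,250,170,130,4.5);crop('side0','s_rack',220,180,120,105,5.5)
E
```

```text
(no output)
```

View pics/t_rig.png

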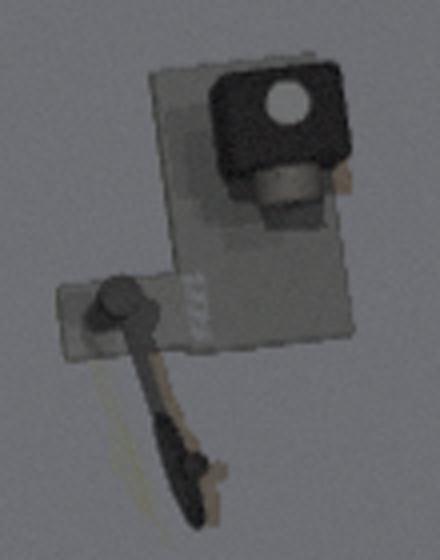

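View pics/t_rack.png

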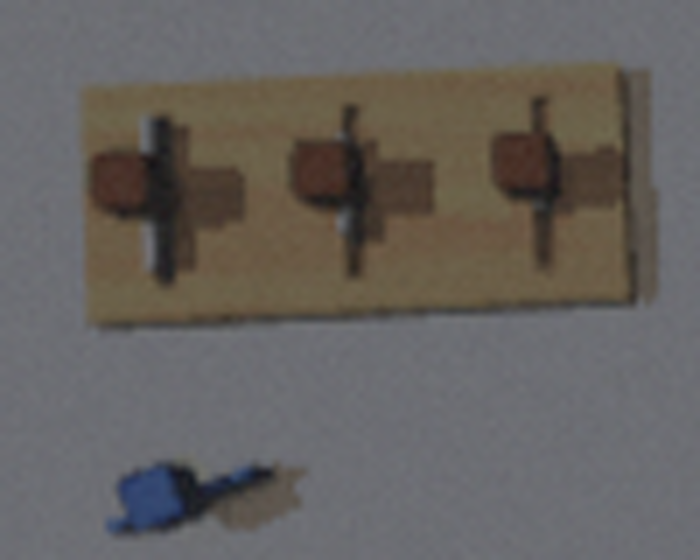

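View pics/s_rig.png

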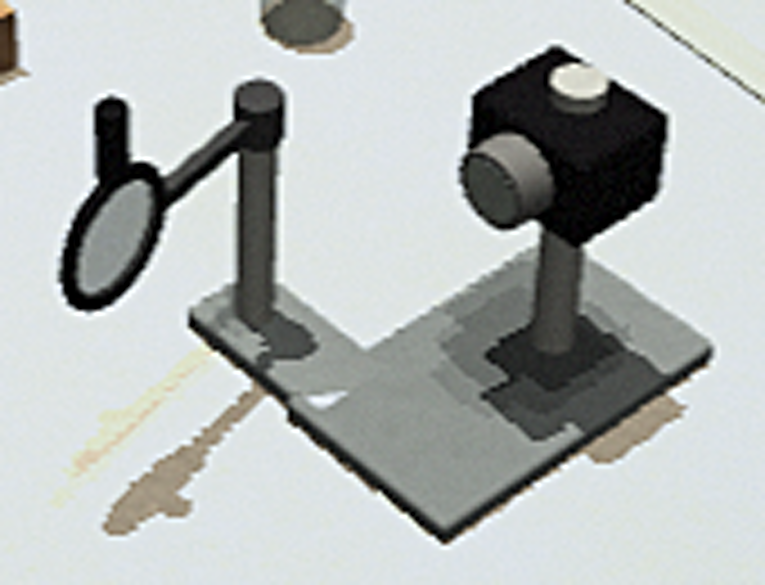

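View pics/s_rack.png

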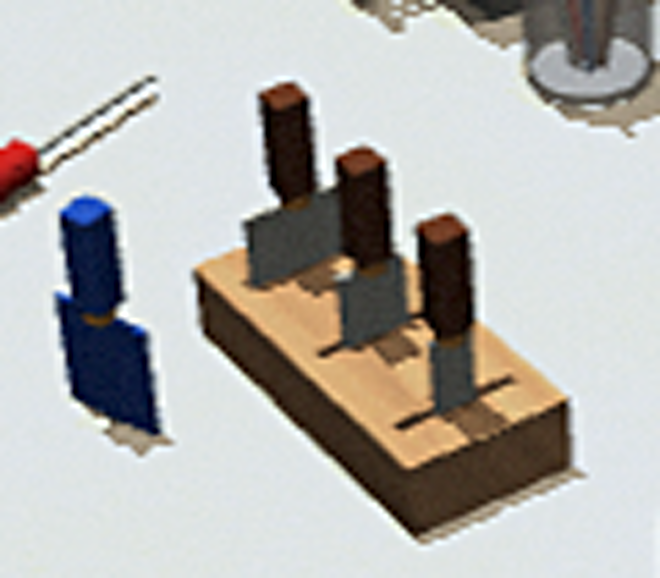

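```bash
cat > fit.py <<'E'
from look import *
T,S=cam('top0'),cam('side0')
def model(p):
    x,y,a,th,cx,capx=p[:6]
    c,s=np.cos(a),np.sin(a)
    W=lambda r:np.array([x+c*r[0]-s*r[1],y+s*r[0]+c*r[1],r[2]])
    kn=(-.06-.11*np.cos(th),.11-.11*np.sin(th))
    f=[(T,(-.06,.11,.153),(400.5,244.5)),(S,(-.06,.11,.153),(377.6,271.6)),
     (S,(*kn,.216),(344.7,273.1)),(T,(*kn,.216),(419.3,286)),(S,(*kn,.14),(344.9,302.9)),
     (S,(-.017,0,.14),(430.4,290.7)),(T,(capx,0,.176),(442,195.5)),(S,(capx,0,.176),(448.9,267.8)),
     (T,(cx+.095,.055,.012),(408,188.3)),(T,(cx-.095,-.055,.012),(458.8,253.8)),
     (S,(cx+.095,-.055,.012),(478.2,327.8)),(S,(cx-.095,-.055,.012),(419.3,367.3))]
    return [proj(C,W(r))[0]-uv for C,r,uv in f],W
if __name__=='__main__':
    g=onz(T,(400.5,244.5),.153); print('pivot top',g, 'knob',onz(T,(419.3,286),.216))
    r=least_squares(lambda p:np.ravel(model(p)[0]),[g[0],g[1]-.1,.1,.5,0,.02],loss='soft_l1')
    print(r.x); res,W=model(r.x); print(np.round(res,1))
    print('focus',W((-.16,0,.14)),'pivot',W((-.06,.11,.14)),'lens target',W((-.06,0,.14)))
    th=r.x[3];print('knob',W((-.06-.11*np.cos(th),.11-.11*np.sin(th),.2)))
    # rack
    for uv in [(222,247.5),(298.5,244.3),(300.5,278),(223.5,281.3)]: print('rack top',onz(T,uv,.04))
    print('hand', [onz(T,(210+u/7,235+v/7),.133) for u,v in [(118,182),(322,172),(522,163)]])
    print('hand side', [onz(S,(220+u/5.5,180+v/5.5),.133) for u,v in [(283,95),(361,161),(443,230)]])
    for n,uv,z in [('jarA',(343,310),.055),('jarB',(320,185),.065),('cork',(496,277),.025),('blue',(234,305),.06)]: print(n,onz(T,uv,z))
E
python3 fit.py
```

```text
pivot top [ 0.55108694 -0.13755755  0.153     ] knob [ 0.44908575 -0.17144672  0.216     ]
[ 0.62619375 -0.23972969  0.11928077  0.18100214  0.00209135  0.03891351]
[[ 0.  -1. ]
 [ 0.4 -0.3]
 [ 0.   0.7]
 [-0.5  0.3]
 [ 0.4 -0.1]
 [-1.2  2. ]
 [-0.3  0. ]
 [ 0.1  0.2]
 [-0.8  0.1]
 [ 0.3  0.2]
 [ 0.7 -1.4]
 [-0.3  1.1]]
focus [ 0.46733064 -0.25876939  0.14      ] pivot [ 0.55353029 -0.13765119  0.14      ] lens target [ 0.56662008 -0.24686958  0.14      ]
knob [ 0.44845248 -0.17018814  0.2       ]
rack top [0.55897004 0.3117931  0.04      ]
rack top [0.56586653 0.11342789 0.04      ]
rack top [0.47870331 0.10832942 0.04      ]
rack top [0.47145996 0.3066909  0.04      ]
hand [array([0.51598724, 0.28231259, 0.133     ]), array([0.51898641, 0.21134065, 0.133     ]), array([0.52164355, 0.14184014, 0.133     ])]
hand side [array([0.51907358, 0.28771348, 0.133     ]), array([0.52185291, 0.21619576, 0.133     ]), array([0.52475339, 0.14574943, 0.133     ])]
jarA [3.96369192e-01 9.55122994e-05 5.50000000e-02]
jarB [0.71619264 0.05651527 0.065     ]
cork [ 0.47893918 -0.39563469  0.025     ]
blue [0.41039396 0.27560184 0.06      ]
```

servo_tool --plan '[0.085, 0, 0, -0.012, 0, 0, -7, 0.085, 0, 0, -0.012, 0, 0, -7, 0.085, 0, 0, -0.012, 0, 0, -7, 0.085, 0, 0, -0.012, 0, 0, -7, 0.085, 0, 0, -0.012, 0, 0, -7]'

```text
clock: 0.65
position: [0.1705, 0.5219, 0.3142]
orientation: [-3.136, -0.004, -2.825]
ft_force: [-0.7, 0.1, 0.3]
opening: 0.0848
```

```bash
cat > go.py <<'E'
import sys
from look import *
def go(x,y,z,yaw):
    s=manip.state(); R=Ro.from_euler('xyz',s['orientation']); p=s['position']
    d=R.inv().apply(np.array([x,y,z])-p)
    rv=(R.inv()*Ro.from_euler('xyz',[np.pi,0,yaw])).as_rotvec(degrees=True)
    print('t',round(s['clock'],2),'p',np.round(p,4),'o',np.round(s['orientation'],3),'q',np.round(s['q'],2),'open',round(s['opening'],4),'F',np.round(s['ft_force'],1))
    print('shift',np.round(d,4),'turn',np.round(rv,2))
if __name__=='__main__': go(*map(float,sys.argv[1:5]))
E
python3 go.py .47 -.16 .32 3.44
```

```text
t 0.65 p [0.1705 0.5219 0.3142] o [-3.136 -0.004 -2.825] q [1.25 0.12 0.33 1.78 0.   0.94] open 0.0848 F [-0.7  0.1  0.3]
shift [-0.0726 -0.7412 -0.0016] turn [-0.35 -0.25  1.02]
```

servo_tool --plan '[0.085, -0.0036, -0.037, 0, 0, 0, 0, 0.085, -0.0036, -0.037, 0, 0, 0, 0, 0.085, -0.0036, -0.037, 0, 0, 0, 0, 0.085, -0.0036, -0.037, 0, 0, 0, 0, 0.085, -0.0036, -0.037, 0, 0, 0, 0, 0.085, -0.0036, -0.037, 0, 0, 0, 0, 0.085, -0.0036, -0.037, 0, 0, 0, 0, 0.085, -0.0036, -0.037, 0, 0, 0, 0, 0.085, -0.0036, -0.037, 0, 0, 0, 0, 0.085, -0.0036, -0.037, 0, 0, 0, 0]'

```text
clock: 1.65
position: [0.3242, 0.1736, 0.3141]
orientation: [-3.134, -0.006, -2.812]
ft_force: [-0.2, 0.4, -0.1]
opening: 0.0848
```

servo_tool --plan '[0.085, -0.0036, -0.037, 0, 0, 0, 0, 0.085, -0.0036, -0.037, 0, 0, 0, 0, 0.085, -0.0036, -0.037, 0, 0, 0, 0, 0.085, -0.0036, -0.037, 0, 0, 0, 0, 0.085, -0.0036, -0.037, 0, 0, 0, 0, 0.085, -0.0036, -0.037, 0, 0, 0, 0, 0.085, -0.0036, -0.037, 0, 0, 0, 0, 0.085, -0.0036, -0.037, 0, 0, 0, 0, 0.085, 0, 0, 0, 0, 0, 0]'

```text
clock: 2.55
position: [0.4501, -0.1134, 0.3148]
orientation: [-3.134, -0.006, -2.816]
ft_force: [0.5, -0.8, -0.1]
opening: 0.0853
```

```bash
python3 go.py .47 -.16 .32 3.44
```

```text
t 2.55 p [ 0.4501 -0.1134  0.3148] o [-3.134 -0.006 -2.816] q [-0.24 -0.09  0.12  1.78 -0.01 -0.57] open 0.0853 F [ 0.5 -0.8 -0.1]
shift [-0.0039 -0.0506 -0.0049] turn [-0.44 -0.35  1.54]
```

```bash
python3 - <<'E'
from look import *
snap('wrist','w1.png');C=cam('w1')
print(proj(C,[[.448,-.170,.216],[.5535,-.1377,.153],[.448,-.17,.177]]))
E
```

```text
[[234.91653081 225.37319456]
 [256.28860159 336.53468034]
 [247.71509435 213.91044259]]
```

View pics/w1.png

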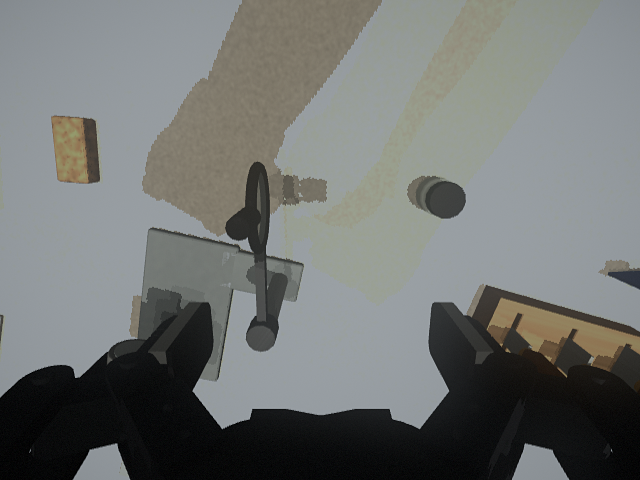

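```bash
python3 - <<'E'
from look import *
crop('w1','w1c',130,150,190,240,2.5)
E
```

```text
(no output)
```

View pics/w1c.png

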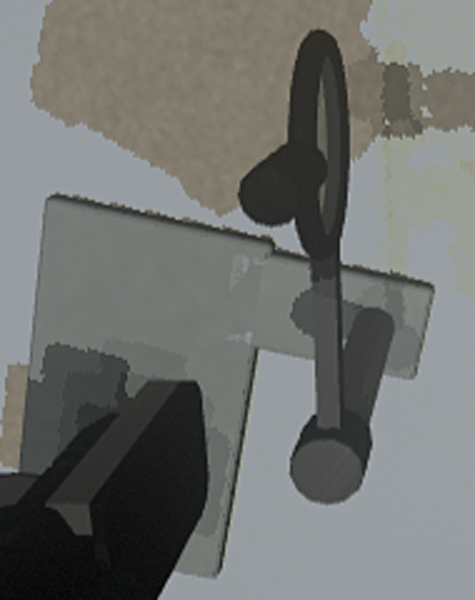

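```bash
python3 - <<'E'
import re
s=open('fit.py').read()
s=s.replace("(430.4,290.7)","(429.8,292)").replace("T,S=","Wc=cam('w1');T,S=")
s=s.replace("(419.3,367.3))]","(419.3,367.3)),(Wc,(-.06,.11,.153),(260.8,336.8)),(Wc,(*kn,.216),(236.8,227.6)),(Wc,(cx-.095,-.055,.012),(149.2,229.2)),(Wc,(cx-.095,.055,.012),(239.2,247.2)),(Wc,(cx+.095,.055,.012),(216,380.8))]")
open('fit.py','w').write(s)
E
python3 fit.py|head -22; python3 go.py .449 -.170 .3 3.44
```

```text
pivot top [ 0.55108694 -0.13755755  0.153     ] knob [ 0.44908575 -0.17144672  0.216     ]
[ 0.62447812 -0.23763671  0.10491984  0.21168863  0.00529918  0.04080542]
[[-1.3 -0.9]
 [-0.6 -1.1]
 [-0.2  0.3]
 [-1.2  0.2]
 [ 0.1 -0.6]
 [-2.   0.4]
 [-1.  -0. ]
 [-0.4 -0.3]
 [-1.2 -0.8]
 [-1.1 -0. ]
 [ 0.7 -1.8]
 [-1.2 -0.2]
 [-0.9  0.6]
 [-0.3 -0.4]
 [-2.2 -2.1]
 [-0.4 -0.2]
 [-0.3  0.5]]
focus [ 0.46535797 -0.25439311  0.14      ] pivot [ 0.55328804 -0.13452526  0.14      ] lens target [ 0.56480806 -0.24392036  0.14      ]
knob [ 0.44875539 -0.16877325  0.2       ]
rack top [0.55897004 0.3117931  0.04      ]
t 2.6 p [ 0.4495 -0.112   0.3151] o [-3.135 -0.006 -2.816] q [-0.24 -0.09  0.12  1.78 -0.01 -0.56] open 0.0846 F [0.2 0.5 0.1]
shift [ 0.0189 -0.0547  0.0156] turn [-0.41 -0.35  1.55]
```

servo_tool --plan '[0.085, 0.004, -0.011, 0.003, 0, 0, 0.3, 0.085, 0.004, -0.011, 0.003, 0, 0, 0.3, 0.085, 0.004, -0.011, 0.003, 0, 0, 0.3, 0.085, 0.004, -0.011, 0.003, 0, 0, 0.3, 0.085, 0.003, -0.011, 0.003, 0, 0, 0.3, 0.085, 0, 0, 0, 0, 0, 0]'

```text
clock: 3.2
position: [0.4473, -0.1727, 0.2996]
orientation: [-3.134, -0.006, -2.841]
ft_force: [-0.1, 0.8, -0.2]
opening: 0.0851
```

```bash
python3 go.py .449 -.170 .207 3.44
```

```text
t 3.2 p [ 0.4473 -0.1727  0.2996] o [-3.134 -0.006 -2.841] q [-0.36 -0.06  0.11  1.74 -0.01 -0.66] open 0.0851 F [-0.1  0.8 -0.2]
shift [-0.003   0.0028  0.0926] turn [-0.41 -0.32  0.1 ]
```

servo_tool --plan '[0.085, -0.001, 0.001, 0.015, -0.4, -0.3, 0, 0.085, -0.001, 0.001, 0.015, 0, 0, 0, 0.085, -0.001, 0.001, 0.015, 0, 0, 0, 0.085, 0, 0, 0.015, 0, 0, 0, 0.085, 0, 0, 0.015, 0, 0, 0, 0.085, 0, 0, 0.012, 0, 0, 0, 0.085, 0, 0, 0.005, 0, 0, 0, 0.085, 0, 0, 0, 0, 0, 0]'

```text
clock: 4.0
position: [0.4494, -0.169, 0.2051]
orientation: [-3.141, 0.002, -2.843]
ft_force: [0.3, -0.0, 0.9]
opening: 0.0849
```

```bash
python3 go.py .449 -.170 .207 3.44; python3 - <<'E'
from look import *
snap('wrist','w2.png');snap('side','s2.png')
crop('s2','s2c',290,200,200,150,4)
E
```

```text
t 4.0 p [ 0.4494 -0.169   0.2051] o [-3.141e+00  2.000e-03 -2.843e+00] q [-0.36 -0.09 -0.1   1.56  0.   -0.66] open 0.0849 F [ 0.3 -0.   0.9]
shift [ 0.0007 -0.0008 -0.0019] turn [-0.02  0.1   0.04]
```

View pics/w2.png

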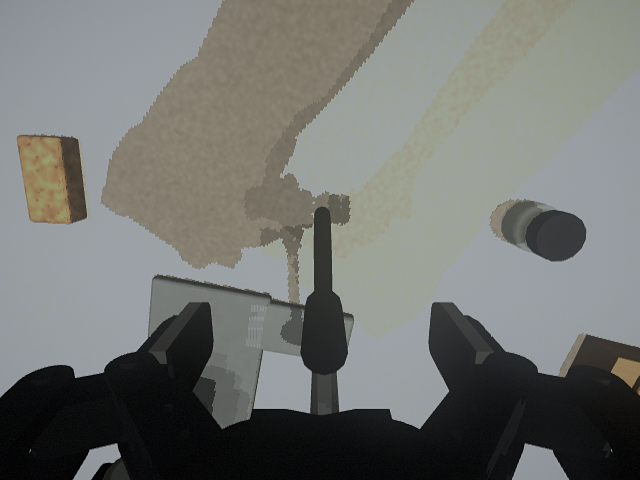

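View pics/s2c.png

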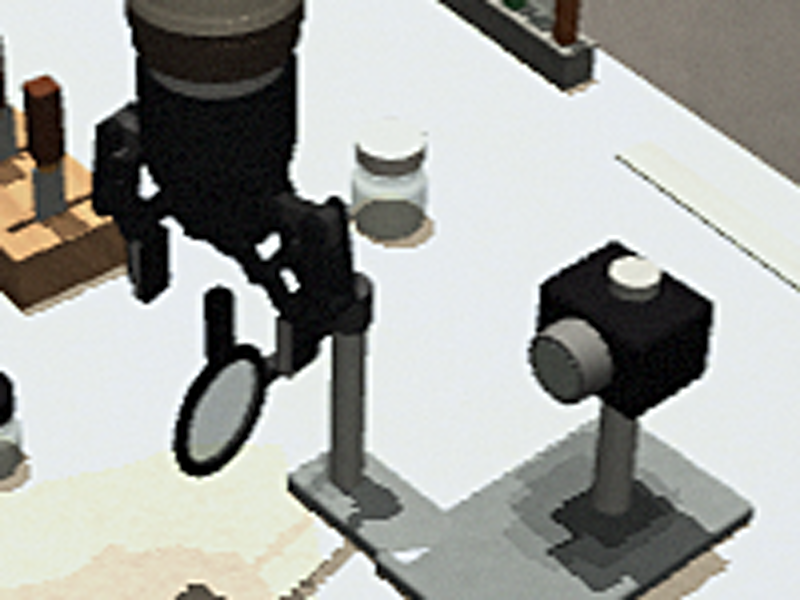

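servo_tool --plan '[0.01, 0, 0, 0, 0, 0, 0, 0.01, 0, 0, 0, 0, 0, 0, 0.01, 0, 0, 0, 0, 0, 0, 0.01, 0, 0, 0, 0, 0, 0, 0.01, 0, 0, 0, 0, 0, 0, 0.01, 0, 0, 0, 0, 0, 0, 0.01, 0, 0, 0, 0, 0, 0, 0.01, 0, 0, 0, 0, 0, 0]' --force 25

```text
clock: 4.9
position: [0.4505, -0.1694, 0.2083]
orientation: [-3.139, 0.005, -2.843]
ft_force: [0.2, 0.1, 0.2]
opening: 0.0152
```

```bash
python3 go.py .449 -.170 .207 3.44; python3 - <<'E'
from look import *
snap('wrist','w3.png')
crop('w3','w3c',180,150,240,300,2.5)
E
```

```text
t 4.9 p [ 0.4505 -0.1694  0.2083] o [-3.139  0.005 -2.843] q [-0.36 -0.1  -0.1   1.56  0.   -0.66] open 0.0152 F [0.2 0.1 0.2]
shift [ 0.0016 -0.0001  0.0012] turn [-0.16  0.31  0.04]
```

View pics/w3.png

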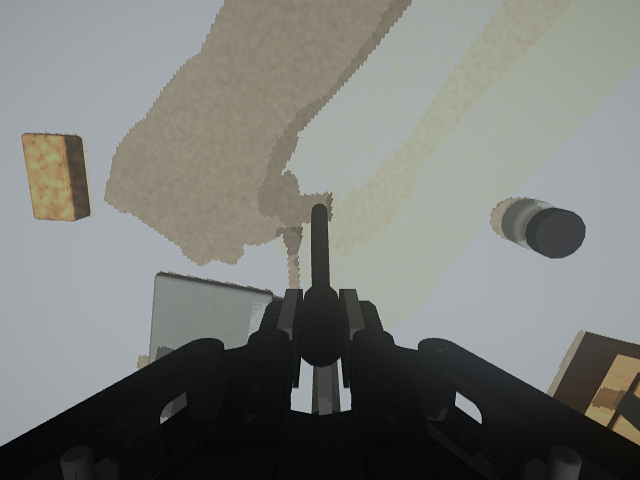

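servo_tool --plan '[0.01, -0.0004, -0.0096, 0, 0, 0, -5, 0.01, -0.0004, -0.0096, 0, 0, 0, -5, 0.01, -0.0004, -0.0096, 0, 0, 0, -5, 0.01, -0.0004, -0.0096, 0, 0, 0, -5, 0.01, 0, 0, 0, 0, 0, 0]'

```text
clock: 5.45
position: [0.4692, -0.2032, 0.2083]
orientation: [-3.138, 0.007, -2.48]
ft_force: [2.2, -1.9, 0.4]
opening: 0.0153
```

```bash
cat > arc.py <<'E'
from look import *
s=manip.state();p=s['position'];P=np.array([.5556,-.1371]);d=p[:2]-P
print('r',np.hypot(*d),'arm ang',np.arctan2(d[1],d[0])%(2*np.pi),'yaw',s['orientation'][2]%(2*np.pi),'o',s['orientation'],p,s['opening'],s['ft_force'])
E
python3 arc.py
```

```text
r 0.10877539943077835 arm ang 3.7944502552255717 yaw 3.8034451516982677 o [-3.13835642  0.00716401 -2.47974016] [ 0.46919413 -0.20317658  0.2082827 ] 0.015257540836436562 [ 2.17994853 -1.85224422  0.42802769]
```

servo_tool --plan '[0.01, -0.0004, -0.0096, 0, 0, 0, -5, 0.01, -0.0004, -0.0096, 0, 0, 0, -5, 0.01, -0.0004, -0.0096, 0, 0, 0, -5, 0.01, -0.0004, -0.0096, 0, 0, 0, -5, 0.01, -0.0002, -0.0096, 0, 0, 0, -5, 0.01, -0.0002, -0.0096, 0, 0, 0, -5, 0.01, -0.0004, -0.0096, 0, 0, 0, -5, 0.01, -0.0004, -0.0096, 0, 0, 0, -5, 0.01, -0.0004, -0.0096, 0, 0, 0, -5, 0.01, 0, 0, 0, 0, 0, 0]'

```text
clock: 6.45
position: [0.5422, -0.2426, 0.2083]
orientation: [-3.138, 0.006, -1.693]
ft_force: [3.2, -2.5, 0.7]
opening: 0.015
```

```bash
python3 arc.py;python3 - <<'E'
from look import *
snap('wrist','w4.png');snap('top','t4.png');snap('side','s4.png')
crop('t4','t4c',370,170,110,140,4)
E
```

```text
r 0.10635104496473077 arm ang 4.586424095156408 yaw 4.590490276643719 o [-3.13785854  0.00617552 -1.69269503] [ 0.5422389  -0.24260842  0.20832628] 0.014992802660669158 [ 3.20801817 -2.47124121  0.72864656]
```

View pics/w4.png

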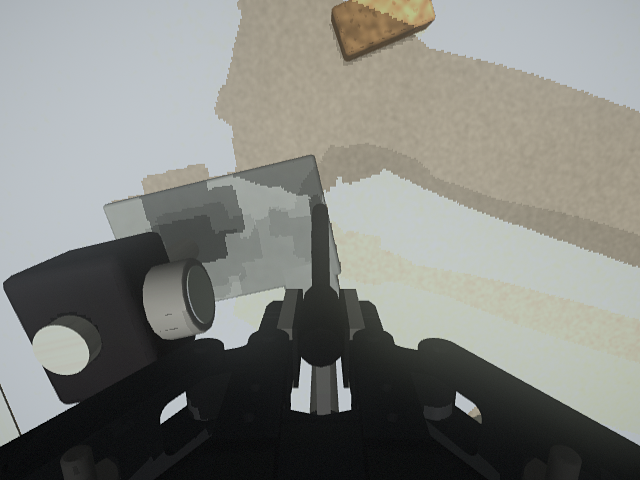

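View pics/s4.png

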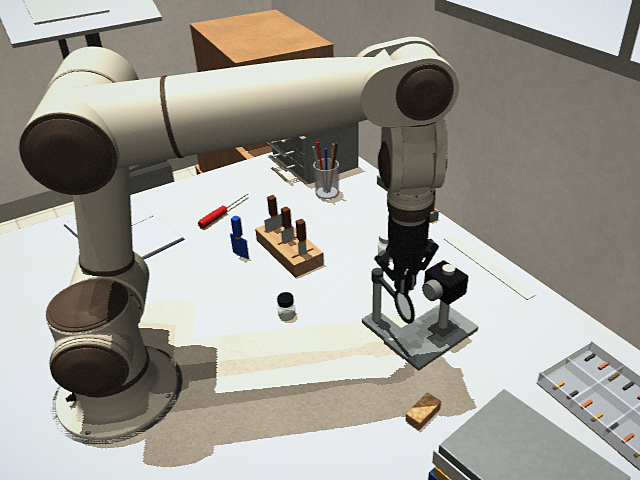

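```bash
python3 - <<'E'
from look import *
crop('w4','w4c',95,140,260,150,3)
P=np.array([[.4505,-.1694],[.4692,-.2032],[.5422,-.2426]])
r=least_squares(lambda c:np.hypot(*(P-c).T)-.11,[.555,-.137]);print(r.x,r.fun)
def ang(f,a,b):
    C=cam(f);u=onz(C,a,.012);v=onz(C,b,.012);print(f,np.linalg.norm(v-u),np.arctan2(v[1]-u[1],v[0]-u[0]),u,v)
ang('w1',(149.2,229.2),(239.2,247.2)); ang('w1',(239.2,247.2),(216,380.8))
ang('top0',(408,188.3),(458.8,253.8))
E
```

```text
[ 0.55431106 -0.13331694] [-9.67584700e-05  1.25082352e-04 -4.78986711e-05]
w1 0.10768315435215789 1.6924438317529542 [ 0.54267296 -0.29875399  0.012     ] [ 0.52960585 -0.19186661  0.012     ]
w1 0.1890006141531642 0.10422833956108304 [ 0.52960585 -0.19186661  0.012     ] [ 0.71758079 -0.17220304  0.012     ]
top0 0.21760393988176263 -2.507959602579187 [ 0.71628051 -0.17568374  0.012     ] [ 0.54091746 -0.30452191  0.012     ]
```

View pics/w4c.png

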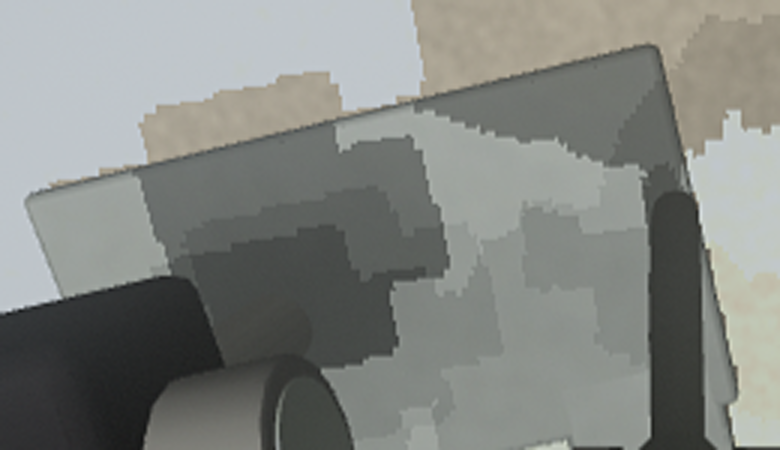

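```bash
python3 - <<'E'
from look import *
C=cam('w4');u=onz(C,(314,155.7),.012);v=onz(C,(104,205.7),.012);print(np.linalg.norm(v-u),np.arctan2(v[1]-u[1],v[0]-u[0]),u,v)
a=onz(C,(95+737/3,140+395/3),.012);print(np.arctan2(a[1]-u[1],a[0]-u[0])-np.pi/2)
crop('t4','t4c',370,170,110,140,5)
E
```

```text
0.18733667859166023 0.10634604464554308 [ 0.54166797 -0.29972147  0.012     ] [ 0.7279463  -0.27983649  0.012     ]
0.10674994903363189
```

View pics/t4c.png

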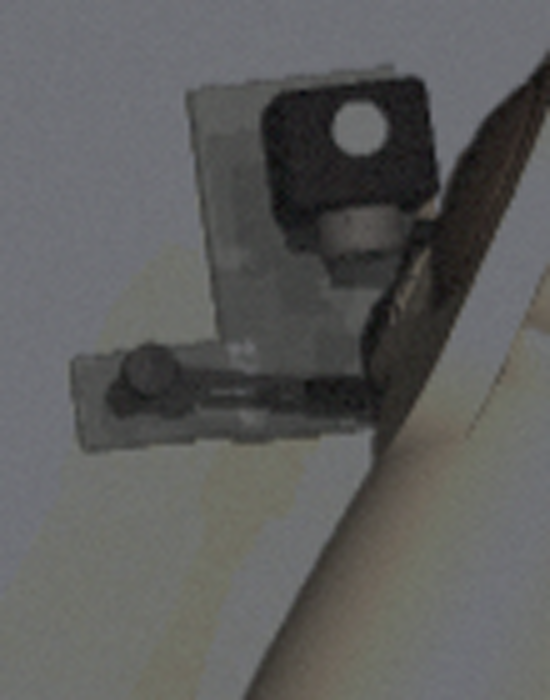

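servo_tool --plan '[0.01, -0.0004, -0.0085, 0, 0, 0, -4.5, 0.01, -0.0003, -0.0085, 0, 0, 0, -4.5, 0.01, -0.0002, -0.006, 0, 0, 0, -3.2, 0.01, 0, 0, 0, 0, 0, 0]'

```text
clock: 7.0
position: [0.5621, -0.2427, 0.2083]
orientation: [-3.14, 0.006, -1.487]
ft_force: [3.3, -2.6, 0.1]
opening: 0.015
```

```bash
sed -i 's/\[.5556,-.1371\]/[.5543,-.1333]/' arc.py; python3 arc.py; python3 go.py .566 -.2427 .2083 4.819
```

```text
r 0.10963577502049994 arm ang 4.783788808978969 yaw 4.796018736868232 o [-3.1396007   0.0056319  -1.48716657] [ 0.56212133 -0.24265644  0.20833825] 0.015026155660914411 [ 3.2507326  -2.61036263  0.08338276]
t 7.0 p [ 0.5621 -0.2427  0.2083] o [-3.14   0.006 -1.487] q [-0.41  0.23  0.24  1.59  0.01 -2.06] open 0.015 F [ 3.3 -2.6  0.1]
shift [ 0.0004 -0.0039  0.    ] turn [-0.12  0.32 -1.32]
```

servo_tool --plan '[0.01, 0, -0.0035, 0, 0, 0.3, -1.4, 0.01, 0, 0, 0, 0, 0, 0]'

```text
clock: 7.2
position: [0.5648, -0.2424, 0.2083]
orientation: [-3.14, -0.0, -1.466]
ft_force: [3.5, -1.9, -1.2]
opening: 0.0152
```

```bash
python3 arc.py; python3 - <<'E'
from look import *
snap('wrist','w5.png')
crop('w5','w5c',80,140,290,230,2.7)
E
```

```text
r 0.10956096989030883 arm ang 4.808438961216298 yaw 4.817025703466294 o [-3.14026492e+00 -3.35916967e-06 -1.46615960e+00] [ 0.56480716 -0.24235598  0.20832381] 0.015238746149886193 [ 3.45879809 -1.89823939 -1.24189919]
```

View pics/w5c.png

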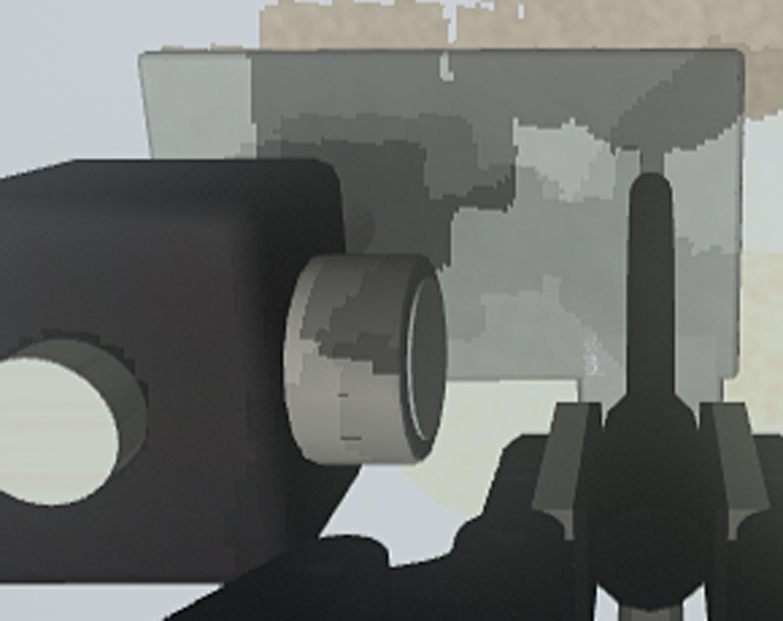

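servo_tool --plan '[0.04, 0, 0, 0, 0, 0, 0, 0.04, 0, 0, 0, 0, 0, 0, 0.04, 0, 0, 0, 0, 0, 0, 0.04, 0, 0, 0, 0, 0, 0, 0.04, 0, 0, 0, 0, 0, 0]'

```text
clock: 7.75
position: [0.5636, -0.2416, 0.2083]
orientation: [-3.141, 0.002, -1.469]
ft_force: [0.1, 0.5, 0.7]
opening: 0.0403
```

```bash
python3 arc.py; python3 - <<'E'
from look import *
snap('wrist','w6.png')
crop('w6','w6c',80,140,290,230,2.7)
E
```

```text
r 0.10870338560893235 arm ang 4.797967440005996 yaw 4.814368007663578 o [-3.14146175e+00  1.76776555e-03 -1.46881730e+00] [ 0.56359132 -0.24160557  0.20831534] 0.04028235405273778 [0.14352923 0.47636967 0.66972237]
```

View pics/w6c.png

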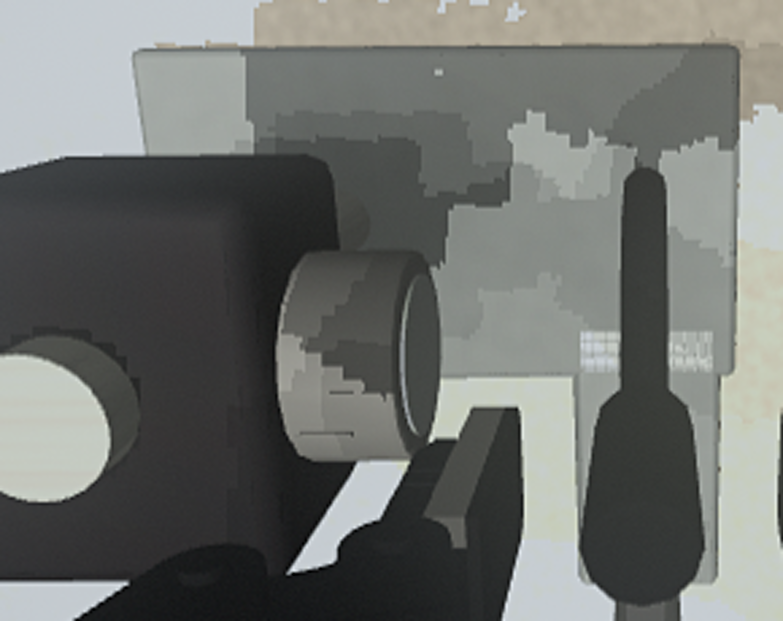

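servo_tool --plan '[0.04, 0, 0, -0.005, 0, 0, 0, 0.04, 0, 0, -0.01, 0, 0, 0, 0.05, 0, 0, -0.015, 0, 0, 0, 0.085, 0, 0, -0.02, 0, 0, 0, 0.085, 0, 0, -0.02, 0, 0, 0, 0.085, 0, 0, -0.02, 0, 0, 0, 0.085, 0, 0, -0.02, 0, 0, 0, 0.085, 0, 0, 0, 0, 0, 0]'

```text
clock: 8.6
position: [0.563, -0.2415, 0.3276]
orientation: [-3.139, 0.001, -1.469]
ft_force: [1.1, 0.0, 0.2]
opening: 0.0853
```

```bash
python3 arc.py; python3 - <<'E'
from look import *
snap('wrist','w7.png')
E
```

```text
r 0.10859067247116552 arm ang 4.792185048045468 yaw 4.81422440428943 o [-3.13920108e+00  5.10513546e-04 -1.46896090e+00] [ 0.56295592 -0.24154514  0.32757914] 0.08526969052028226 [1.09390498 0.03920185 0.23699206]
```

View pics/w7.png

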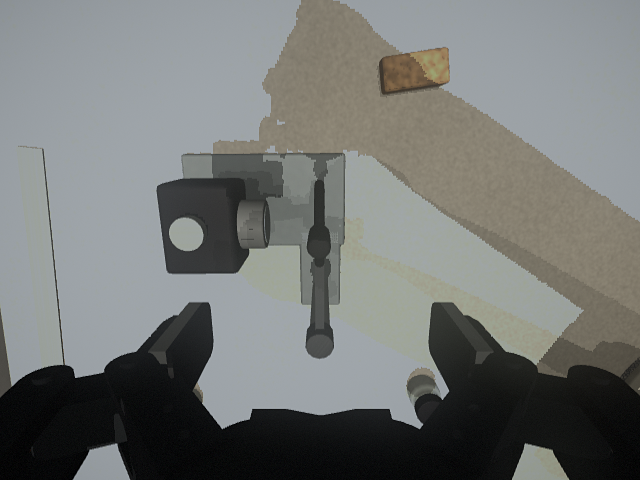

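```bash
python3 - <<'E'
from look import *
crop('w7','w7c',150,140,200,230,3)
E
```

```text
(no output)
```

View pics/w7c.png

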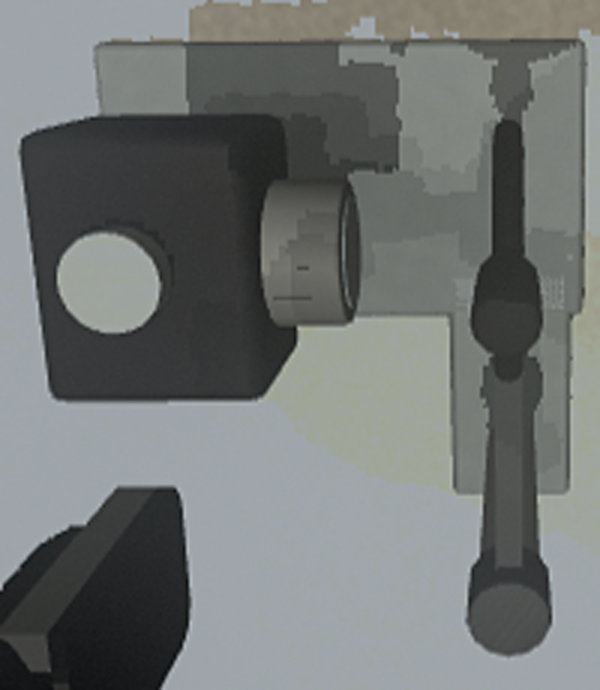

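```bash
python3 - <<'E'
from look import *
C=cam('w7')
g=lambda u,z:onz(C,u,z)
b=g((320,344.7),.153);k=g((319.3,249),.216);d=k-b
print('b',b,'k',k,np.hypot(*d[:2]),np.arctan2(d[1],d[0])%6.2832)
u=g((345,153.3),.012);v=g((182.7,155),.012);w=g((344.3,244.3),.012)
for a,c in((u,v),(u,w)): e=c-a;print(np.hypot(*e[:2]),np.arctan2(e[1],e[0]))
a=g((345-5,140+315/3),.012)
cap=g((186,234),.176);lens=g((319,180),.175);print('cap',cap,'lens tip',lens,'corners',u,v,w)
E
```

```text
b [ 0.55306132 -0.13557838  0.153     ] k [ 0.56430042 -0.24269637  0.216     ] 0.10770599378378734 4.816943764646238
0.18697652486238536 0.1129818859806436
0.10852672362754183 1.683522948202148
cap [ 0.66529095 -0.23252291  0.176     ] lens tip [ 0.5688843  -0.28318275  0.175     ] corners [ 0.54166413 -0.30094083  0.012     ] [ 0.72744856 -0.27986079  0.012     ] [ 0.52945618 -0.19310292  0.012     ]
```

```bash
python3 go.py .50 .28 .30 4.757
```

```text
t 8.65 p [ 0.563  -0.2415  0.326 ] o [-3.140e+00  1.000e-03 -1.469e+00] q [-0.41  0.29  0.55  1.83  0.   -2.08] open 0.0848 F [ 0.7 -0.1 -0.1]
shift [-0.5252  0.0097  0.0267] turn [-0.07  0.07  3.28]
```

servo_tool --plan '[0.085, -0.036, 0.0007, 0, 0, 0, 0, 0.085, -0.036, 0.0007, 0, 0, 0, 0, 0.085, -0.036, 0.0007, 0, 0, 0, 0, 0.085, -0.036, 0.0007, 0, 0, 0, 0, 0.085, -0.036, 0.0007, 0, 0, 0, 0, 0.085, -0.036, 0.0007, 0, 0, 0, 0, 0.085, -0.036, 0.0007, 0, 0, 0, 0, 0.085, -0.036, 0.0007, 0, 0, 0, 0, 0.085, -0.036, 0.0007, 0, 0, 0, 0, 0.085, -0.036, 0.0007, 0, 0, 0, 0]'

```text
clock: 9.65
position: [0.5168, 0.1245, 0.3164]
orientation: [3.132, 0.003, -1.477]
ft_force: [1.0, -1.0, -0.7]
opening: 0.0851
```

servo_tool --plan '[0.085, -0.036, 0.0007, 0.004, 0, 0, 0.6, 0.085, -0.036, 0.0007, 0.004, 0, 0, 0.6, 0.085, -0.036, 0.0007, 0.004, 0, 0, 0.7, 0.085, -0.036, 0.0007, 0.004, 0, 0, 0.7, 0.085, -0.036, 0.0007, 0.004, 0, 0, 0.7, 0.085, 0, 0, 0.004, 0, 0, 0, 0.085, 0, 0, 0, 0, 0, 0]'

```text
clock: 10.35
position: [0.4956, 0.3148, 0.2846]
orientation: [3.125, -0.001, -1.531]
ft_force: [-0.2, 0.1, -0.1]
opening: 0.0849
```

```bash
python3 go.py .516 .282 .30 4.757;  python3 - <<'E'
from look import *
snap('wrist','w8.png')
E
```

```text
t 10.35 p [0.4956 0.3148 0.2846] o [ 3.125e+00 -1.000e-03 -1.531e+00] q [ 0.56  0.21  0.37  1.75  0.01 -1.05] open 0.0849 F [-0.2  0.1 -0.1]
shift [ 0.0336 -0.0188 -0.0157] turn [ 0.97 -0.07 -0.3 ]
```

View pics/w8.png

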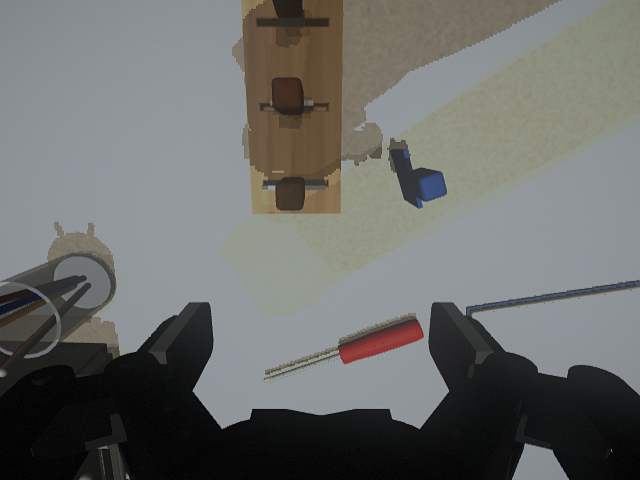

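```bash
python3 - <<'E'
from look import *
crop('w8','w8c',230,60,130,165,4.0)
E
```

```text
(no output)
```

View pics/w8c.png

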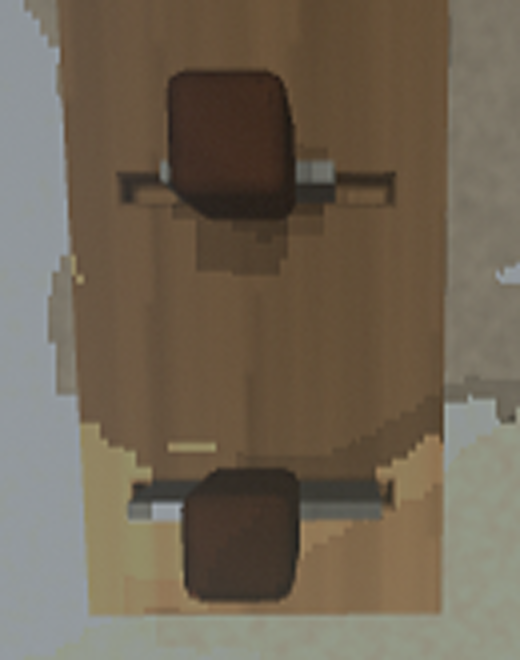

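```bash
python3 - <<'E'
from look import *
C=cam('w8');h=lambda u,v,z:onz(C,(230+u/4,60+v/4),z)
print('handle',h(241,548,.133),'slot ctr',h(262,500,.04))
a,b=h(128,519,.075),h(380,517,.075);print('blade?',a,b)
a,b=h(90,613,.04),h(441,611,.04);print('rack edge',np.hypot(*(a-b)[:2]),np.arctan2(*(a-b)[1::-1]))
a,b=h(120,174,.04),h(395,174,.04);print(np.hypot(*(a-b)[:2]),np.arctan2(*(a-b)[1::-1]))
a,b=h(445,340,.04),h(441,611,.04);print(np.arctan2(*(b-a)[1::-1])-np.pi/2)
a,b=h(62,20,.04),h(90,613,.04);print(np.arctan2(*(b-a)[1::-1])-np.pi/2)
E
```

```text
handle [0.51666385 0.28559004 0.133     ] slot ctr [0.51729165 0.28674976 0.04      ]
blade? [0.54534902 0.28829148 0.075     ] [0.48930886 0.2857043  0.075     ]
rack edge 0.08797574952673859 0.042895343142871634
0.06378379039114014 0.04196931545183495
0.04001499535858555
0.037505463455791865
```

```bash
python3 go.py .517 .2855 .20 -1.529
```

```text
t 10.4 p [0.4957 0.3146 0.2847] o [ 3.125e+00 -1.000e-03 -1.532e+00] q [ 0.56  0.21  0.37  1.75  0.01 -1.05] open 0.0851 F [-0.3  0.3 -0.6]
shift [ 0.0298 -0.0216  0.0844] turn [ 0.97 -0.05 -0.17]
```

servo_tool --plan '[0.085, 0.01, -0.007, 0, 1, 0, 0, 0.085, 0.01, -0.007, 0, 0, 0, 0, 0.085, 0.01, -0.007, 0, 0, 0, 0, 0.085, 0, 0, 0.02, 0, 0, 0, 0.085, 0, 0, 0.02, 0, 0, 0, 0.085, 0, 0, 0.02, 0, 0, 0, 0.085, 0, 0, 0.02, 0, 0, 0, 0.085, 0, 0, 0, 0, 0, 0]'

```text
clock: 11.2
position: [0.5252, 0.2719, 0.2056]
orientation: [-3.133, 0.0, -1.544]
ft_force: [0.7, -0.6, 0.0]
opening: 0.0851
```

```bash
python3 go.py .517 .2855 .112 -1.529; python3 - <<'E'
from look import *
snap('wrist','w9.png');C=cam('w9');print(proj(C,[[.517,.2855,.133]]))
E
```

```text
t 11.2 p [0.5252 0.2719 0.2056] o [-3.133  0.    -1.544] q [ 0.48  0.17  0.17  1.56 -0.   -1.12] open 0.0851 F [ 0.7 -0.6  0. ]
shift [-0.0138  0.0086  0.0936] turn [-0.48  0.01 -0.83]
[[335.823152   293.92752708]]
```

View pics/w9.png

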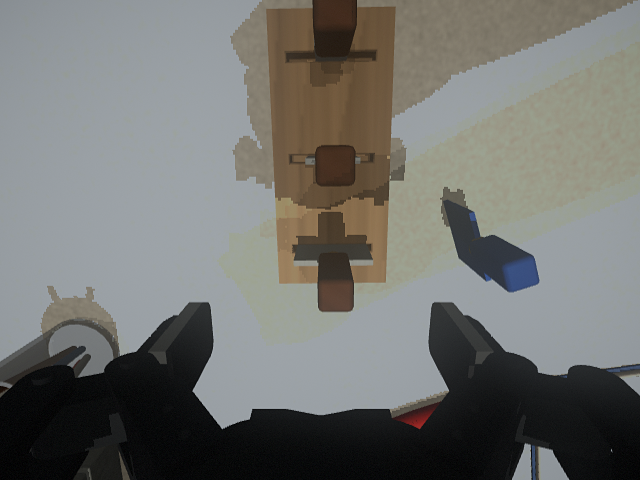

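servo_tool --plan '[0.085, -0.007, 0.0043, 0, -0.3, 0, -0.5, 0.085, -0.006, 0.0043, 0, 0, 0, -0.3, 0.085, 0, 0, 0.015, 0, 0, 0, 0.085, 0, 0, 0.02, 0, 0, 0, 0.085, 0, 0, 0.01, 0, 0, 0, 0.085, 0, 0, 0, 0, 0, 0]'

```text
clock: 11.85
position: [0.518, 0.2864, 0.1645]
orientation: [-3.131, 0.004, -1.528]
ft_force: [-0.5, -0.6, 0.3]
opening: 0.0849
```

```bash
python3 go.py .517 .2855 .112 -1.529
```

```text
t 11.85 p [0.518  0.2864 0.1645] o [-3.131  0.004 -1.528] q [ 0.51  0.16  0.08  1.48 -0.   -1.11] open 0.0849 F [-0.5 -0.6  0.3]
shift [0.001  0.0016 0.0525] turn [-0.62  0.24  0.03]
```

servo_tool --plan '[0.085, 0.0005, 0.0008, 0.015, -0.6, 0.2, 0, 0.085, 0, 0, 0.015, 0, 0, 0, 0.085, 0, 0, 0.012, 0, 0, 0, 0.085, 0, 0, 0.008, 0, 0, 0, 0.085, 0, 0, 0, 0, 0, 0]'

```text
clock: 12.35
position: [0.5172, 0.2859, 0.1103]
orientation: [3.141, 0.0, -1.528]
ft_force: [-0.8, 0.1, -1.6]
opening: 0.085
```

```bash
python3 go.py .517 .2855 .112 -1.529; python3 - <<'E'
from look import *
snap('wrist','w10.png');snap('side','s10.png');crop('s10','s10c',200,120,170,150,4)
E
```

```text
t 12.35 p [0.5172 0.2859 0.1103] o [ 3.141  0.    -1.528] q [ 0.5   0.18 -0.    1.39  0.   -1.11] open 0.085 F [-0.8  0.1 -1.6]
shift [ 0.0004  0.0002 -0.0017] turn [0.04 0.01 0.04]
```

View pics/w10.png

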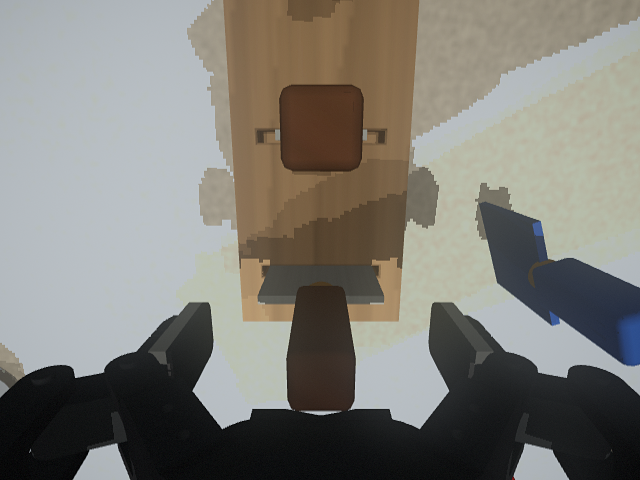

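View pics/s10c.png

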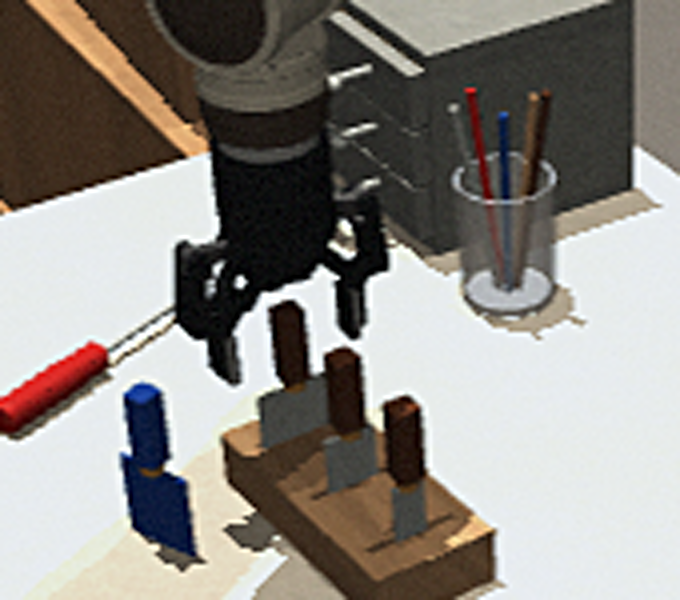

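servo_tool --plan '[0.01, 0, 0, -0.002, 0, 0, 0, 0.01, 0, 0, 0, 0, 0, 0, 0.01, 0, 0, 0, 0, 0, 0, 0.01, 0, 0, 0, 0, 0, 0, 0.01, 0, 0, 0, 0, 0, 0, 0.01, 0, 0, 0, 0, 0, 0, 0.01, 0, 0, 0, 0, 0, 0, 0.01, 0, 0, 0, 0, 0, 0, 0.01, 0, 0, 0, 0, 0, 0]' --force 60

```text
clock: 13.35
position: [0.5186, 0.2866, 0.1162]
orientation: [-3.138, 0.002, -1.528]
ft_force: [0.3, 0.4, 0.1]
opening: 0.019
```

```bash
python3 go.py .517 .2855 .135 -1.529
```

```text
t 13.35 p [0.5186 0.2866 0.1162] o [-3.138e+00  2.000e-03 -1.528e+00] q [ 0.5   0.18  0.    1.39  0.   -1.11] open 0.019 F [0.3 0.4 0.1]
shift [ 0.001   0.0015 -0.0188] turn [-0.22  0.14  0.04]
```

servo_tool --plan '[0.01, 0, 0, -0.008, 0, 0, 0, 0.01, 0, 0, -0.012, 0, 0, 0, 0.01, 0, 0, -0.015, 0, 0, 0, 0.01, 0, 0, -0.02, 0, 0, 0, 0.01, 0, 0, -0.025, 0, 0, 0, 0.01, 0, 0, -0.03, 0, 0, 0, 0.01, 0, 0, -0.03, 0, 0, 0, 0.01, 0, 0, -0.03, 0, 0, 0, 0.01, 0, 0, -0.01, 0, 0, 0, 0.01, 0, 0, 0, 0, 0, 0]'

```text
clock: 14.35
position: [0.5167, 0.2855, 0.3125]
orientation: [-3.133, 0.005, -1.528]
ft_force: [0.4, -1.2, -0.7]
opening: 0.0192
```

```bash
python3 go.py .44 -.2545 .30 -1.529; python3 - <<'E'
from look import *
snap('wrist','w11.png');snap('side','s11.png')
E
```

```text
t 14.35 p [0.5167 0.2855 0.3125] o [-3.133  0.005 -1.528] q [ 0.5   0.21  0.42  1.78  0.   -1.11] open 0.0192 F [ 0.4 -1.2 -0.7]
shift [0.5363 0.0997 0.0089] turn [-0.52  0.29  0.04]
```

View pics/w11.png

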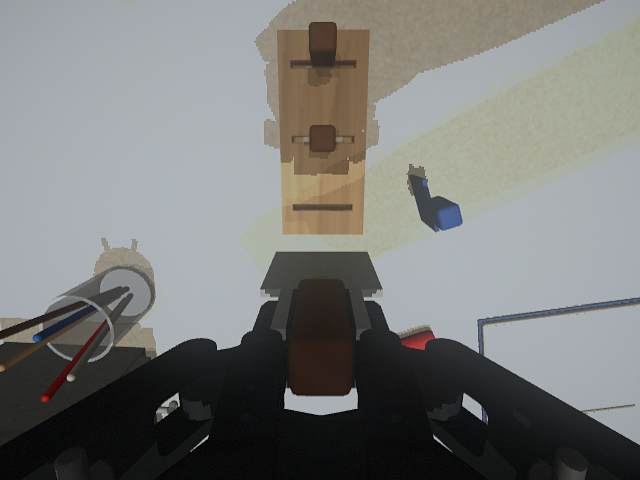

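View pics/s11.png

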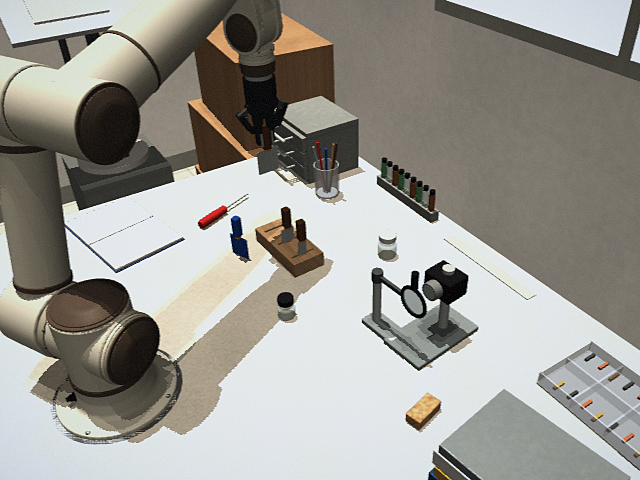

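servo_tool --plan '[0.01, 0.02, 0.004, 0, 0, 0, 0, 0.01, 0.036, 0.0066, 0, 0, 0, 0, 0.01, 0.036, 0.0066, 0, 0, 0, 0, 0.01, 0.036, 0.0066, 0, 0, 0, 0, 0.01, 0.036, 0.0066, 0, 0, 0, 0, 0.01, 0.036, 0.0066, 0, 0, 0, 0, 0.01, 0.036, 0.0066, 0, 0, 0, 0, 0.01, 0.036, 0.0066, 0, 0, 0, 0, 0.01, 0.036, 0.0066, 0, 0, 0, 0, 0.01, 0.036, 0.0066, 0, 0, 0, 0]'

```text
clock: 15.45
position: [0.4627, -0.0698, 0.2966]
orientation: [3.132, 0.002, -1.521]
ft_force: [1.4, -0.4, -0.6]
opening: 0.0192
```

servo_tool --plan '[0.01, 0.036, 0.0066, 0, 0, 0, 0, 0.01, 0.036, 0.0066, 0, 0, 0, 0, 0.01, 0.036, 0.0066, 0, 0, 0, 0, 0.01, 0.03, 0.0066, 0, 0, 0, 0, 0.01, 0.02, 0, 0, 0, 0, 0, 0.01, 0, 0, 0, 0, 0, 0]'

```text
clock: 16.05
position: [0.4389, -0.2383, 0.2894]
orientation: [3.122, 0.005, -1.525]
ft_force: [-0.8, 0.2, -1.0]
opening: 0.0193
```

```bash
python3 go.py .445 -.2545 .30 3.2516
```

```text
t 16.05 p [ 0.4389 -0.2383  0.2894] o [ 3.122  0.005 -1.525] q [-0.49 -0.    0.15  1.74 -0.01 -2.11] open 0.0193 F [-0.8  0.2 -1. ]
shift [ 0.0164 -0.0051 -0.0108] turn [ 1.12 -0.57 86.3 ]
```

servo_tool --plan '[0.01, 0, 0, -0.001, 0.5, 0, 7.8, 0.01, 0, 0, -0.001, 0.5, 0, 7.8, 0.01, 0, 0, -0.001, 0, 0, 7.8, 0.01, 0, 0, -0.001, 0, 0, 7.8, 0.01, 0, 0, -0.001, 0, 0, 7.8, 0.01, 0, 0, -0.001, 0, 0, 7.8, 0.01, 0, 0, -0.001, 0, 0, 7.8, 0.01, 0, 0, -0.001, 0, 0, 7.8, 0.01, 0, 0, -0.001, 0, 0, 7.8, 0.01, 0, 0, 0, 0, 0, 7.8]'

```text
clock: 17.05
position: [0.4363, -0.2313, 0.2898]
orientation: [3.127, -0.012, -2.937]
ft_force: [-0.2, 0.2, -0.5]
opening: 0.0191
```

servo_tool --plan '[0.01, 0, 0, 0, 0, 0, 0, 0.01, 0, 0, 0, 0, 0, 0]'

```text
clock: 17.25
position: [0.436, -0.2299, 0.2886]
orientation: [3.125, -0.013, -2.935]
ft_force: [-1.0, 0.5, -0.7]
opening: 0.019
```

```bash
python3 go.py .465 -.254 .2125 3.2516; python3 - <<'E'
from look import *
snap('wrist','w12.png');snap('side','s12.png');crop('s12','s12c',300,160,200,210,3)
E
```

```text
t 17.25 p [ 0.436  -0.2299  0.2886] o [ 3.125 -0.013 -2.935] q [-0.49 -0.02  0.13  1.74  0.   -0.69] open 0.019 F [-1.   0.5 -0.7]
shift [-0.0244 -0.0308  0.0753] turn [ 0.89 -0.79  5.54]
```

View pics/w12.png

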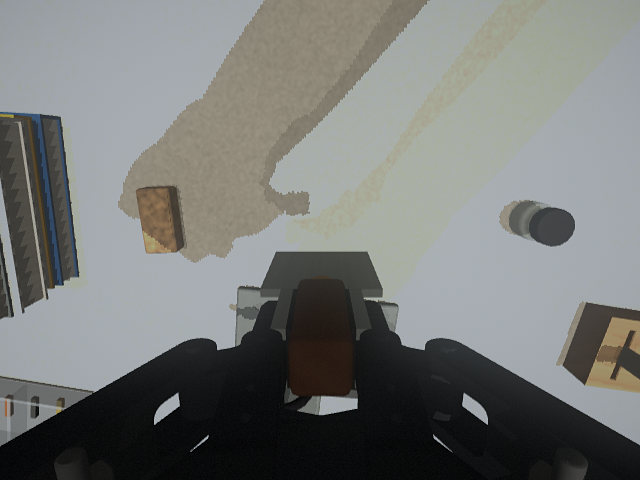

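View pics/s12c.png

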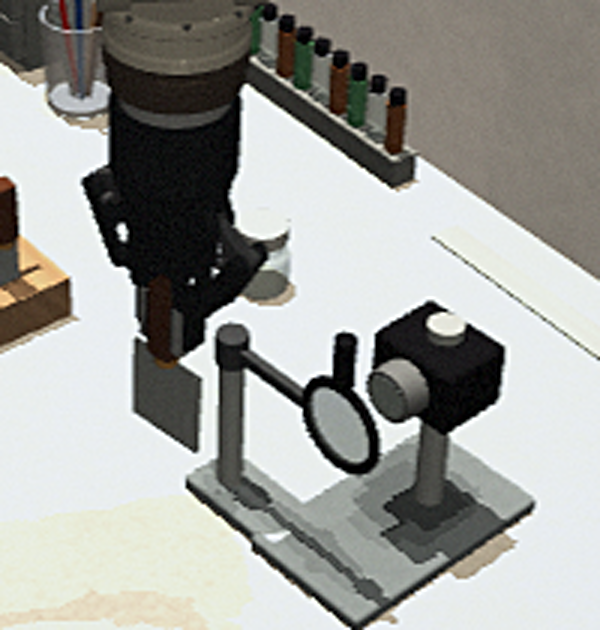

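```bash
python3 - <<'E'
from look import *
crop('w12','w12c',240,235,160,170,4)
crop('s12','s12d',335,240,45,80,7)
E
```

```text
(no output)
```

View pics/w12c.png

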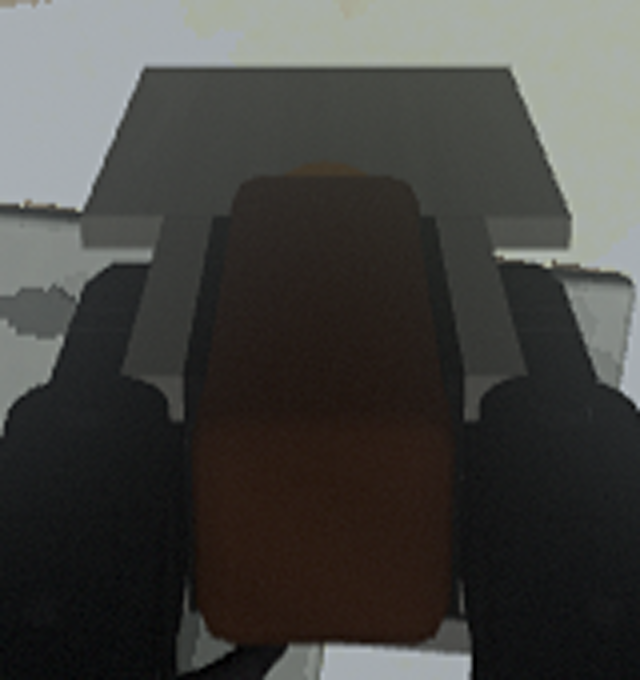

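View pics/s12d.png

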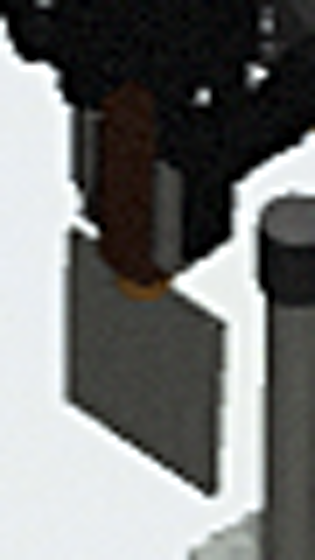

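```bash
cat > blade.py <<'E'
from look import *
import sys
def blade_fit(wf,Wpx,sf=None,Spx=None):
    s=manip.state();Rt=Ro.from_euler('xyz',s['orientation']);pt=s['position']
    # blade pts in tool frame order: BL,BR,TL,TR,TLback,TRback ; left in image = tool -y? determined by sign
    out={}
    C=cam(wf);S=cam(sf) if sf else None
    def world(p,sgn):
        c=np.array(p[:3]);r=Ro.from_rotvec(p[3:6])
        L=np.array([[.002,-sgn*.028,.03],[.002,sgn*.028,.03],[.002,-sgn*.028,-.03],[.002,sgn*.028,-.03],[-.002,-sgn*.028,-.03],[-.002,sgn*.028,-.03]])
        return Rt.apply(c+r.apply(L))+pt
    for sgn in(1,-1):
        def f(p):
            w=world(p,sgn);e=(proj(C,w)-Wpx).ravel()
            if S is not None:
                w2=w[[2,0,1,3]]; e=np.r_[e,(proj(S,w2)-Spx).ravel()]
            return np.r_[e, p[3:6]*30]
        r=least_squares(f,[0,0,.07,0,0,0],loss='soft_l1');print(sgn,'cost',r.cost,'centre in tool',np.round(r.x[:3],4),'rot deg',np.round(np.degrees(r.x[3:]),2)); print(np.round(r.fun[:-3],1))
        out[sgn]=r
        print('world centre',Rt.apply(r.x[:3])+pt, 'normal',(Rt*Ro.from_rotvec(r.x[3:])).apply([1,0,0]),'down',(Rt*Ro.from_rotvec(r.x[3:])).apply([0,0,1]))
W=[(240+u/4,235+v/4) for u,v in [(145,67),(510,67),(82,215),(571,215),(82,247),(571,247)]]
if __name__=='__main__':
    blade_fit('w12',W)
    blade_fit('w12',W,'s12',[(345,273.1),(344.7,297.1),(365.7,311),(367.1,286)])
E
python3 blade.py
```

```text
1 cost 0.10910766686706053 centre in tool [0.0016 0.0008 0.0673] rot deg [-0.29 -0.18 -0.21]
[ 0.  -0.  -0.1 -0.  -0.2 -0.1  0.2 -0.   0.2  0.  -0.2  0.1]
world centre [ 0.43330627 -0.22871964  0.22145608] normal [-0.97807374 -0.20803343  0.00968756] down [-0.01386752  0.01864373 -0.99973002]
-1 cost 415.95612575800345 centre in tool [-1780247.6549    19113.939   4348420.5995] rot deg [-0.  0. -0.]
[ 45.6  37.  -45.7  37.   61.3  -0.  -60.9  -0.   61.3  -8.  -60.9  -8. ]
world centre [ 1669742.4002956    439651.20981634 -4370019.980073  ] normal [-0.97876739 -0.20457293  0.0128187 ] down [-0.0158219   0.0130514  -0.99978964]
1 cost 132.88776807828583 centre in tool [0.0016 0.0008 0.0673] rot deg [-0.09 -0.17 -0.08]
[ -0.2  -0.   -0.3   0.   -0.1  -0.1   0.3   0.    0.3   0.   -0.1   0.1
  20.5  12.7  20.1  13.  -22.  -14.9 -23.3 -13.9]
world centre [ 0.4333299  -0.22875307  0.221413  ] normal [-0.97851898 -0.20592469  0.00977875] down [-0.01320931  0.0152911  -0.99979583]
-1 cost 337.80015104626347 centre in tool [-0.0024  0.0022  0.0695] rot deg [155.2    0.18  55.76]
[-20.6   0.7   1.1  -0.6  32.6   0.1  -1.4   1.5  31.8  -1.9  -1.6  -0.1
  25.1  29.1  18.    0.4 -25.7 -31.5 -18.7  -1.1]
world centre [ 0.43691196 -0.22653506  0.21918321] normal [-0.78711739 -0.06236717 -0.61364204] down [-0.55077793 -0.3767688   0.74477442]
```

```bash
sed -i 's/w\[\[2,0,1,3\]\]/w[[3,1,0,2]]/' blade.py; python3 blade.py | grep -A5 '^1 ' | tail -4; python3 go.py .4667 -.2546 .2073 3.2516
```

```text
-0.9 -0.6 -0.8 -0.5 -1.3  0.2]
world centre [ 0.4337818 -0.2286947  0.2201856] normal [-0.97809645 -0.20781663  0.01181416] down [-0.01551561  0.01619008 -0.99974854]
-1 cost 259.7131790653927 centre in tool [-0.0012  0.0018  0.0661] rot deg [1.5447e+02 8.0000e-02 5.4890e+01]
[-23.3   0.7   0.   -0.7  32.5  -0.   -0.3   1.5  31.7  -1.9  -0.5   0.1
t 17.35 p [ 0.4361 -0.2301  0.2887] o [ 3.126 -0.013 -2.936] q [-0.49 -0.02  0.13  1.74  0.   -0.69] open 0.0193 F [ 0.4 -0.  -0.7]
shift [-0.026  -0.0316  0.0806] turn [ 0.88 -0.78  5.5 ]
```

servo_tool --plan '[0.01, -0.004, -0.005, 0, 0.9, -0.8, 2.7, 0.01, -0.005, -0.006, 0.01, 0, 0, 2.6, 0.01, -0.005, -0.006, 0.015, 0, 0, 0, 0.01, -0.005, -0.006, 0.015, 0, 0, 0, 0.01, -0.004, -0.004, 0.012, 0, 0, 0, 0.01, 0, 0, 0.01, 0, 0, 0, 0.01, 0, 0, 0, 0, 0, 0, 0.01, 0, 0, 0, 0, 0, 0]'

```text
clock: 18.15
position: [0.4635, -0.2539, 0.2214]
orientation: [3.141, -0.0, -3.015]
ft_force: [0.0, -0.8, -1.3]
opening: 0.0191
```

```bash
python3 go.py .4667 -.2546 .2073 3.2516
```

```text
t 18.15 p [ 0.4635 -0.2539  0.2214] o [ 3.141 -0.    -3.015] q [-0.5   0.03  0.04  1.59  0.   -0.63] open 0.0191 F [ 0.  -0.8 -1.3]
shift [-0.0031 -0.0012  0.0141] turn [ 0.05 -0.02  0.96]
```

servo_tool --plan '[0.01, -0.0015, -0.0006, 0.007, 0, 0, 0.5, 0.01, -0.0015, -0.0006, 0.006, 0, 0, 0.4, 0.01, 0, 0, 0, 0, 0, 0, 0.01, 0, 0, 0, 0, 0, 0]'

```text
clock: 18.55
position: [0.467, -0.2547, 0.2088]
orientation: [-3.141, 0.001, -3.031]
ft_force: [0.1, -0.5, -1.1]
opening: 0.0192
```

```bash
python3 go.py .4667 -.2546 .2073 3.2516;python3 - <<'E'
from look import *
for n in ('wrist','side','top'): snap(n,n[0]+'13.png')
crop('s13','s13c',320,200,170,180,3.3);crop('t13','t13c',370,160,110,150,4);crop('w13','w13c',200,200,240,220,3)
E
python3 go.py .4667 -.2546 .2073 3.2516
```

```text
t 18.55 p [ 0.467  -0.2547  0.2088] o [-3.141e+00  1.000e-03 -3.031e+00] q [-0.5   0.03  0.02  1.56  0.   -0.61] open 0.0192 F [ 0.1 -0.5 -1.1]
shift [0.0003 0.0001 0.0015] turn [-0.02  0.08  0.02]
t 18.7 p [ 0.4671 -0.2547  0.2089] o [-3.141e+00  2.000e-03 -3.031e+00] q [-0.5   0.03  0.02  1.56  0.   -0.61] open 0.0193 F [ 1.3 -0.8 -1.5]
shift [0.0004 0.0001 0.0016] turn [-0.02  0.09  0.02]
```

View pics/s13c.png

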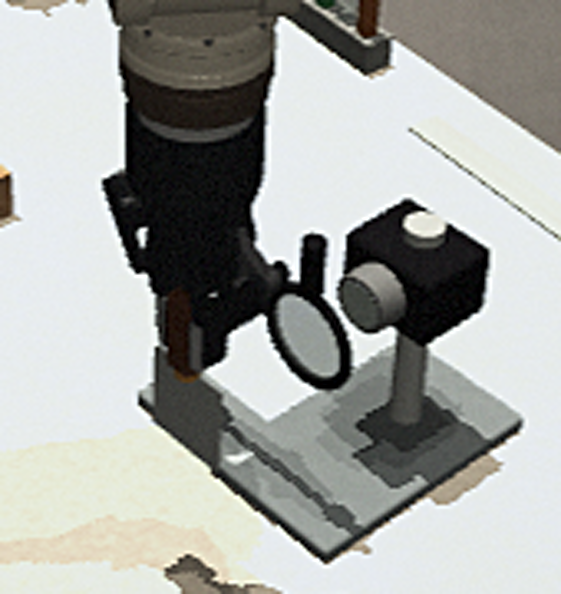

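View pics/t13c.png

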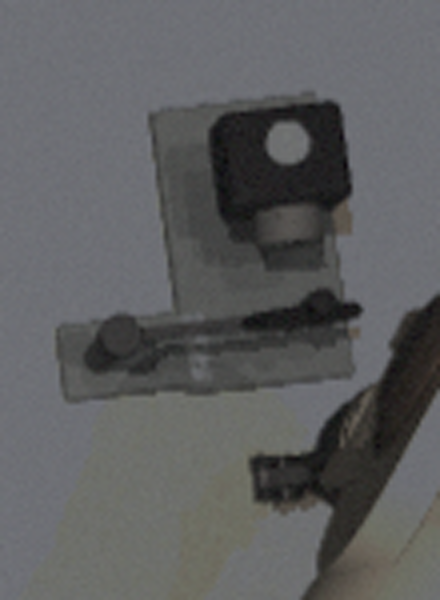

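View pics/w13c.png

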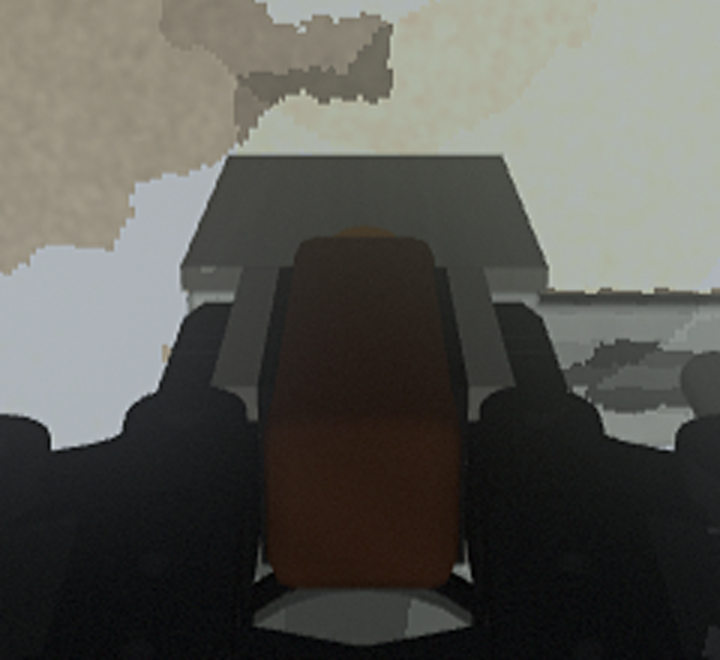

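```bash
python3 - <<'E'
from look import *
crop('s13','s13d',350,280,60,80,8)
S=cam('s13');T=cam('t13')
print('lens',proj(S,[.5645,-.2425,.14]),'knobtop',proj(S,[.5645,-.2425,.216]),proj(T,[.5645,-.2425,.216]))
u=np.array([-np.sin(.11),np.cos(.11),0])*.028;c=np.array([.465,-.254,.14]);z=np.array([0,0,.03])
for n,q in(('TL',c+u+z),('BL',c+u-z),('TR',c-u+z),('BR',c-u-z)):
    p=proj(S,q)[0];print(n,p,(p-[350,280])*8)
E
```

```text
lens [[412.35478954 301.000774  ]] knobtop [[414.30404072 271.96112964]] [[449.20827709 235.3420945 ]]
TL [366.55195045 304.53220251] [132.41560361 196.25762005]
BL [366.37250828 326.79477099] [130.98006622 374.3581679 ]
TR [386.01619696 319.60890537] [288.12957567 316.87124297]
BR [385.25312937 342.08256508] [282.02503499 496.66052066]
```

View pics/s13d.png

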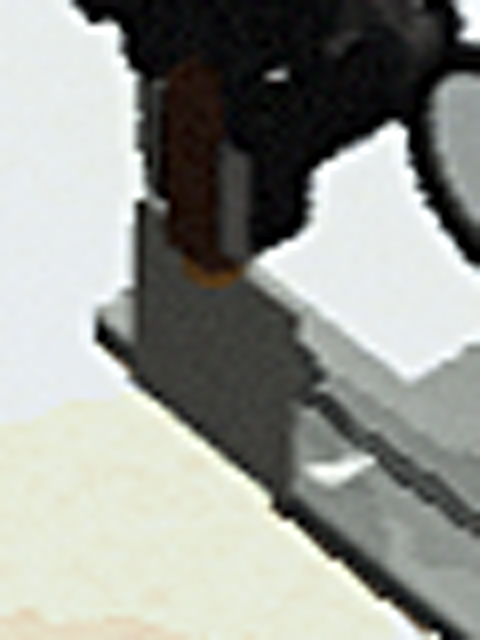

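servo_tool --plan '[0.01, 0.0003, 0, 0.0018, 0, 0, 0, 0.01, 0, 0, 0, 0, 0, 0, 0.01, 0, 0, 0, 0, 0, 0]'

```text
clock: 19.0
position: [0.4668, -0.2548, 0.2074]
orientation: [-3.141, 0.002, -3.031]
ft_force: [0.1, 0.1, -0.6]
opening: 0.0194
```

```bash
python3 go.py .4667 -.2546 .2073 3.2516;python3 - <<'E'
from look import *
snap('wrist','w14.png');crop('w14','w14c',240,235,160,170,4);snap('side','s14.png')
E
```

```text
t 19.0 p [ 0.4668 -0.2548  0.2074] o [-3.141e+00  2.000e-03 -3.031e+00] q [-0.5   0.03  0.02  1.56  0.   -0.61] open 0.0194 F [ 0.1  0.1 -0.6]
shift [0.0001 0.0002 0.0001] turn [-0.04  0.12  0.03]
```

View pics/w14c.png

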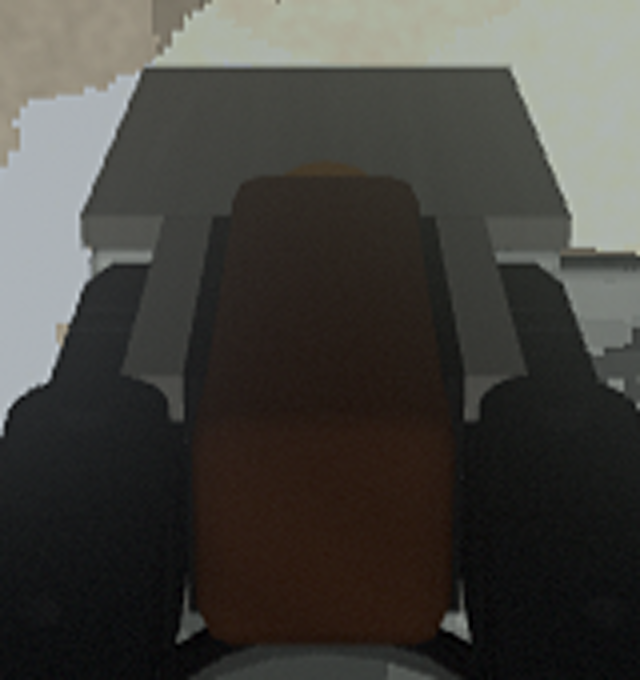

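View pics/s14.png

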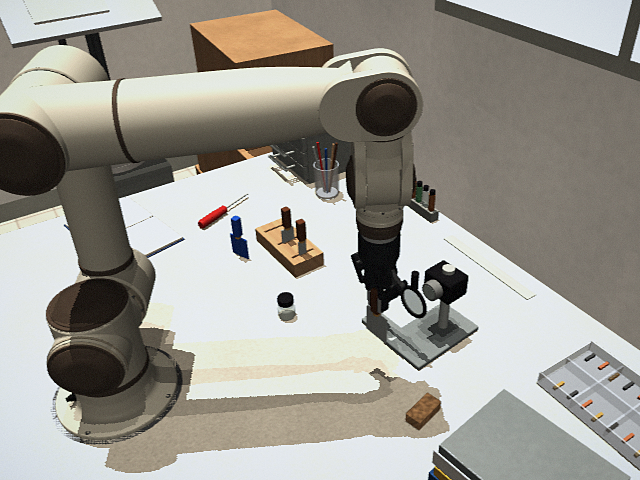

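The wrist crop w14c shows the blade in the same place in the jaws as before, with corners at crop (145,67) and (510,67), so nothing slipped. The side view shows the lens square at (413,302), the other scrapers still in the rack, and the bystanders not moved.

```bash
python3 -c "
from rig import manip
print(manip.sign_off())"
```

```text
the job is handed in; nothing more can be done
None
```

I swung the lens in by its knob and let go. Then I took the 56 mm scraper out of the rack's far-left slot and handed the job in with the arm holding it at the focus point. The clock read 19 s of the 64 s allowed; no verdict was reported.

**Lens:** after I let go, the arm measured 4.817 rad in world axes against a target of about 4.82, so within roughly 0.3–0.5° of square.

**Scraper:** the tool reached its target to about 0.2 mm and 0.1°. By the wrist-camera fit, the blade is about 0.3° off upright in the grip and its centre is at the focus point, 100 mm from the lens. The blade had not slipped in the last wrist picture.

**Disagreements:**
- My estimates of the rig's heading ranged from 0.104 to 0.122 rad; I used 0.110.
- The top and side cameras read about 1 px, or 2–3 mm, off the wrist camera. The lens and blade were shifted alike in the side view, so their relative position agrees to about 1 mm.
- The camera cap and base plate put the line of sight about 1 mm to one side of the one I used; I left that uncorrected.

The other two scrapers are still in the rack, and the last pictures show nothing else moved.

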